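Kit up two parts racks at the assembly bench

ROBOT

A 7-joint arm with a two-finger parallel gripper is mounted at the origin on the work surface. World frame = base frame: x ahead of the robot, y to its left, z up, the work surface at z = 0. Lengths are in m, angles in rad, forces in N, time in s.
With the tool pointing down it reaches from about 0.4 to 0.875 m from the base axis. Payload 6.5 kg.
Tool frame: the origin (TCP) lies midway between the tips of the shut fingers; the grasp point (between the pads) lies 19 mm behind it; z points along the fingers, y is the line along which they close (so a half turn about z gives the same grasp; the last joint's range is limited). The gripper opens to 85 mm and grips with 20 to 120 N. Pads are 22 mm wide; open, the fingers measure 114 mm over their backs; the gripper's body (76 mm by 85 mm) begins 54 mm behind the grasp point. The pads swing forward as they close: fully open they stand 13 mm farther back than shut.
Start: joints at [1.177, 0.536, -0.004, 1.538, 0.003, 1.067, -0.071], TCP at [0.209, -0.615, 0.231] pointing down, gripper open.
Joint ranges: [-2.7, 2.7], [-0.37, 2.16], [-1.27, 1.26], [0.24, 2.4], [-1.31, 4.45], [0.19, 1.91], [-2.76, 2.76]. Speed limits (rad/s): [2.39, 2.39, 3.14, 3.14, 3.14, 3.14, 3.14].

INTERFACE

Orientations are given as a unit quaternion [w, x, y, z].
In Python, from cell import readout, cams, job gives the robot as it stands. The module is installed in compiled form; this text tells all that it offers.
- The arm moves only by the tool carry_out, never from a script. Its argument "plan" is a list that holds one entry, the list of rows, each a list of 7 numbers: the shift along the world's x, y, z in m, then the turn, a rotation vector about the world's x, y, z in degrees, then the finger opening in m, from 0 to 0.0854. In form: [[[tx, ty, tz, wx, wy, wz, claw], ...]]. A call has 1 to 10 rows; each row is the pose to reach, as a shift and turn from the pose commanded when the call began; what a row does not reach only later rows make up. A row lasts 1/8 s, in which the tool goes at most 62.5 mm and 10.7 degrees, less where a joint would pass 70% of its speed; a pose out of reach is approached as far as the arm can. A call with a gripper value outside its range is refused whole. The fingers move at their own pace and stop on an object; "squeeze" is the grip in N (left out, the last holds). Time passes only in rows, so rows that repeat a pose let the fingers close. It gives the time, the measured TCP pose, the force, the opening and the grip force at its end, in the units of the state.
- readout.get_obs(): the state, without advancing time (a new reading comes with each control period).
- cams.camera(name): name is "side" or "top" or "wrist"; returns a dict with "img" (400x640x3 uint8, red, green, blue), "fx", "fy", "cx", "cy" (pixels), "R" (3x3) and "t" (3): a world point X has camera coordinates R X + t. Camera axes: x right, y down, z forward; pixel columns grow to the right and rows downward; lengths in m; the calibration is good to about 2 mm. A picture is of the moment at which its call begins. There is no depth.
- job.sign_off(): hands the job in; it is judged then, once.
Trained networks look in a picture, given as the dict that the camera call returned (one of the last four; its "shot" number tells which), for a name from the list of things; names that differ only in an ending like _2 or _b are one class to them, and where a whole thing is asked for, a point or a joint stands for the part that bears it (a point fixed in the world has none). Each returns a list of dicts, best first, with "score" (0 to 1); they miss things now and then, are a little off and sometimes report something else, mostly with a low value. They report only what shows in the picture. A call takes as long as a camera call. They do not tell look-alikes from the thing itself.
- cams.boxes_of(picture, query): "bbox" ([left, top, width, height] in pixels, round what is visible of it).
The state is a dict: "time": time; "qpos": joint angles; "dq": joint speeds; "tau": joint torques, N m; "tcp_pos": TCP position; "ee_rot": TCP orientation; "wrist_force": force on the tool from outside, world axes, zero at the start; "torque": the same for the moment, N m; "width": finger opening in m; "finger_force": force on a finger pad.
Only numpy, scipy, OpenCV 4.12 (cv2) and the standard library are available. Lean on these libraries where they do the work, as an engineer would, in place of code of your own. Each camera call takes 0.05 s, during which the arm holds its last target. There are 200 camera calls.

TASK

Make up two kits for the assembly bench from the loose machine parts. In the rack with three equal bays, stand the gear in the middle bay, with the tall narrow bush in one end bay and the hexagonal nut in the other (either way round); in the rack with two bays, stand the wide short bush in the small bay and the bearing block, lengthwise, in the large bay. Leave every part upright, let go, flat on its rack's floor and near the centre of its bay, and leave the solid roller standing where it is.

Things in the scene. Friction and masses are not known exactly. Their poses are not given: they have to be found in the camera images.
- gear_c (a point): Centre (half-way up) of a steel spur gear standing on the table, axis z vertical: toothed cylinder 45 mm across, 40 mm tall, small dark bore on top. Grip it anywhere across its teeth. About 0.25 kg.
- tall_bush_c (a point): Centre of the tall narrow bush: a brass tube standing upright, 32 mm outer diameter, 56 mm tall, with a dark 18 mm bore visible on top; z is its axis. About 0.2 kg.
- wide_bush_c (a point): Centre of the wide short bush: a brass tube standing upright, 46 mm outer diameter, 38 mm tall, with a dark 29 mm bore visible on top; z is its axis. About 0.25 kg.
- nut_c (a point): Centre of a long steel hexagonal nut standing upright, 36 mm across flats (42 mm across corners), 40 mm tall, dark hole on top. One pair of flats faces its own +x and -x; the others follow every 60 degrees about z. About 0.22 kg.
- block_c (a point): Centre of the aluminium bearing block (half-way up its 44 mm): foot 64 mm long (own x) by 32 mm wide (own y) by 14 mm high with a bolt hole at each end, and on its middle a 36 mm long round-topped housing, also 32 mm wide, up to 44 mm; the bearing bore runs along own y. Grip it across its 32 mm width, on the housing's flat end faces. z is up. About 0.25 kg.
- roller_c (a point): Centre of a solid brass roller standing upright, 32 mm diameter, 56 mm tall: as big as the tall bush but with a plain solid top, no bore. Not part of either kit; it must stay where it stands.
- rack3: Blue plastic kit rack with three equal bays in a row, fixed to the table. Origin at the centre of its underside, long axis = own y, z up. 202 mm long (y), 76 mm wide (x). Its floor is 4 mm thick; four upright dividers 4 mm thick, reaching 18 mm above the table, stand across it, so the bays are 62 mm long; bay centres at y = -66, 0 and +66 mm, x = 0. Both long sides are open (no wall), so fingers that close along own x meet nothing.
- rack2: Blue plastic kit rack with two unequal bays, fixed to the table, else like the other. Origin at the centre of its underside, long axis = own y, z up. 160 mm long (y), 76 mm wide (x), floor 4 mm thick, three dividers 4 mm thick reaching 18 mm above the table. Small bay 62 mm long, centre at y = -45 mm; large bay 86 mm long, centre at y = +33 mm; both at x = 0. Both long sides are open, so fingers that close along own x meet nothing; the block's length goes along own y.
Things that resemble listed ones, but are neither listed nor needed, are in the scene too. What is shaped like the part that bears block_c but purple or red is not meant.

How it is judged:
At the end, for the whole second after the job is handed in: Gear, tall bush, nut, wide bush and block each in its bay: on the floor within 3 mm, tilt under 0.12 rad, within 15 mm of the centre line and 15 (nut, tall bush, block 16.5) mm along it; block along the rack within 0.3 rad; all still and let go; roller within 15 mm of its start (x of gear_c in the frame of rack3 between -0.015 and 0.015 m and y of gear_c in the frame of rack3 between -0.015 and 0.015 m and z of gear_c in the frame of rack3 between 0.021 and 0.027 m and (((x of tall_bush_c in the frame of rack3 between -0.015 and 0.015 m and y of tall_bush_c in the frame of rack3 between 0.0495 and 0.0825 m and z of tall_bush_c in the frame of rack3 between 0.029 and 0.035 m) and (x of nut_c in the frame of rack3 between -0.015 and 0.015 m and y of nut_c in the frame of rack3 between -0.0825 and -0.0495 m and z of nut_c in the frame of rack3 between 0.021 and 0.027 m)) or ((x of tall_bush_c in the frame of rack3 between -0.015 and 0.015 m and y of tall_bush_c in the frame of rack3 between -0.0825 and -0.0495 m and z of tall_bush_c in the frame of rack3 between 0.029 and 0.035 m) and (x of nut_c in the frame of rack3 between -0.015 and 0.015 m and y of nut_c in the frame of rack3 between 0.0495 and 0.0825 m and z of nut_c in the frame of rack3 between 0.021 and 0.027 m))) and x of wide_bush_c in the frame of rack2 between -0.015 and 0.015 m and y of wide_bush_c in the frame of rack2 between -0.06 and -0.03 m and z of wide_bush_c in the frame of rack2 between 0.02 and 0.026 m and x of block_c in the frame of rack2 between -0.015 and 0.015 m and y of block_c in the frame of rack2 between 0.0165 and 0.0495 m and z of block_c in the frame of rack2 between 0.023 and 0.029 m and angle between each of gear_c, tall_bush_c, wide_bush_c, nut_c, block_c's own z axis and vertical below 0.12 rad and linear speed of each of gear, tall_bush, wide_bush, nut, block below 0.02 m/s and distance of roller_c from where it was at the start of the episode below 0.015 m and angle between the x axis of block_c and the y axis of rack2, either way round below 0.3 rad); the robot touches nothing.
It fails at once if the solid roller is moved more than 20 mm or knocked over (distance of roller_c from where it was at the start of the episode above 0.02 m or angle between roller_c's own z axis and vertical above 0.3 rad).
It also fails if it takes over 115 s, if anything falls off the work surface, if the arm or the gripper's body presses on something with over 40 N, if the wrist force passes 120 N, or if a joint passes its speed limit or range.

## Working session

There is one attempt and no reset: what is moved stays moved. The work goes in short steps, Python scripts to look and compute and a tool call to move; the robot and the scene stay as the last step left them, time stands still between calls to the robot, and variables do not carry over. Pictures are saved under pics/ and viewed, at most 14 in all, crops included, and the job is handed in when it is done.

Besides the shell and the picture viewer there is one more tool, called as name(argument=value, ...) on one line, values as JSON. carry_out: Moves the arm, as the interface text tells. Its arguments: {"type":"object","properties":{"plan":{"type":"array"},"squeeze":{"type":"number"}},"required":["plan"]}

```bash
mkdir -p pics; python3 - <<'E'
from cell import readout,cams
import cv2
o=readout.get_obs();print(o)
for n in("top","side"):
    p=cams.camera(n);cv2.imwrite(f"pics/{n}0.png",p["img"][:,:,::-1])
    print(n,p["fx"],p["fy"],p["cx"],p["cy"],p["R"],p["t"])
    for q in["gear_c","tall_bush_c","wide_bush_c","nut_c","block_c","roller_c","rack3","rack2"]:
        print(q,[(d["bbox"],round(d["score"],2)) for d in cams.boxes_of(p,q)][:5])
E
```

```text
{'time': 0.0, 'qpos': array([ 1.17682882,  0.53719863, -0.00444128,  1.53885759,  0.00260847,
        1.06728478, -0.07120613]), 'dq': array([ 3.66501013e-04,  5.33137913e-04,  3.79539515e-04,  6.99031080e-05,
        7.82054021e-04, -6.76935961e-04, -1.18522272e-03]), 'tau': array([ 1.34225511e-04, -5.83404064e+01,  1.04911387e+00, -2.59101981e+01,
        1.23003451e-02,  9.58836376e-03, -1.86600465e-05]), 'tcp_pos': array([ 0.20903618, -0.61481188,  0.23039808]), 'ee_rot': array([-8.46174361e-04,  9.86594826e-01,  1.63186673e-01, -2.07752898e-04]), 'wrist_force': array([ 0.2700258 , -0.68865606, -0.66367823]), 'torque': array([ 0.02770193, -0.01408971,  0.03339046]), 'finger_force': 0.0, 'width': 0.08518896509872007}
top 361.90769520859055 361.90769520859055 312.73846640242 195.57534085570865 [[ 0.00243304 -0.9999771  -0.00631535]
 [-0.9947055  -0.00177129 -0.10275131]
 [ 0.10273777  0.00653192 -0.99468703]] [0.06798627 0.56776707 0.8540033 ]
gear_c [([333.3, 155.5, 18.8, 15.6], 0.65)]
tall_bush_c [([279.9, 155.1, 11.5, 18.0], 0.54)]
wide_bush_c [([381.9, 156.6, 22.8, 18.8], 0.9)]
[... 618 characters left out ...]
94  0.99530085]
gear_c [([368.8, 212.1, 20.3, 25.4], 0.95)]
tall_bush_c [([361.3, 173.0, 9.8, 28.8], 0.91), ([377.4, 291.0, 19.7, 36.1], 0.52)]
wide_bush_c [([373.4, 246.3, 26.6, 28.6], 0.96)]
nut_c [([376.2, 290.6, 22.4, 33.5], 0.83)]
block_c [([257.9, 132.2, 20.5, 17.4], 0.78), ([314.4, 130.6, 22.2, 17.3], 0.68), ([332.6, 149.8, 26.4, 23.5], 0.58), ([376.8, 159.3, 25.3, 23.5], 0.57), ([285.0, 206.9, 14.6, 29.4], 0.24)]
roller_c [([285.8, 209.5, 10.4, 25.0], 0.78), ([360.4, 169.3, 12.4, 33.4], 0.49), ([283.2, 155.6, 35.3, 44.7], 0.35)]
rack3 [([280.4, 152.5, 38.4, 48.9], 0.59), ([271.2, 268.3, 62.2, 77.5], 0.56)]
rack2 [([280.4, 152.5, 38.4, 48.9], 0.59), ([271.2, 268.3, 62.2, 77.5], 0.56)]
```

```bash
python3 - <<'E'
import cv2
a=cv2.imread("pics/top0.png")[115:290,140:470];cv2.imwrite("pics/top0c.png",cv2.resize(a,None,fx=2.4,fy=2.4,interpolation=cv2.INTER_CUBIC))
E
```

```text
(no output)
```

View pics/top0c.png

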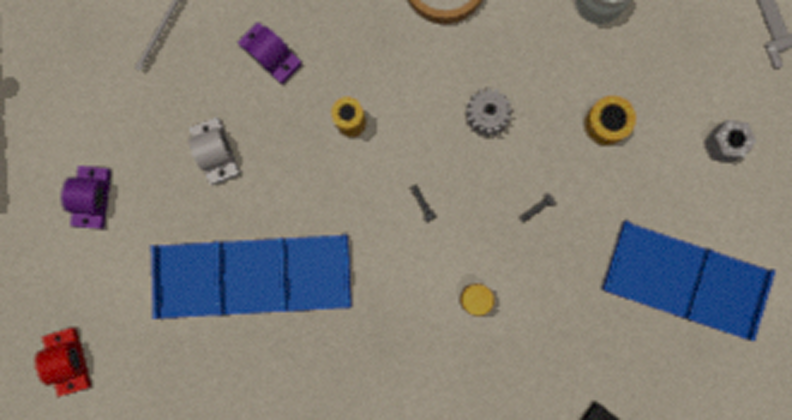

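View pics/side0.png

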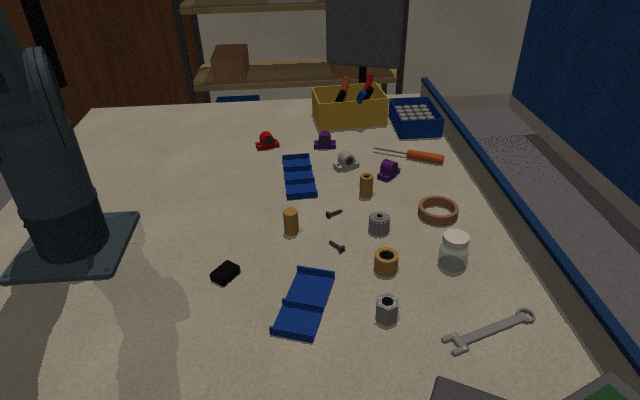

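The top view (crop scale 2.4, offset 140,115) shows the silver block at about (228,180). The purple ones at (252,137) and (175,196) and the red one at (165,266) are decoys. The bored brass tube at (284,163) is the tall bush, and the solid top at (339,240) is the roller. The other parts are the gear (343,161), wide bush (394,165) and nut (444,173). Rack3 is on the left and rack2 on the right, with rack2's large bay toward +y.

Next I'll fit the poses with models of known size.

```bash
cat > h.py <<'E'
import numpy as np,cv2
from scipy.optimize import least_squares,minimize
def proj(p,X):
    c=np.asarray(X)@p["R"].T+p["t"]
    return np.c_[p["fx"]*c[:,0]/c[:,2]+p["cx"],p["fy"]*c[:,1]/c[:,2]+p["cy"]]
def ray(p,u,v,z):
    "world point at height z seen at pixel u,v"
    d=p["R"].T@np.array([(u-p["cx"])/p["fx"],(v-p["cy"])/p["fy"],1]);o=-p["R"].T@p["t"]
    return o+d*(z-o[2])/d[2]
def cyl(d,h):
    a=np.linspace(0,2*np.pi,48,endpoint=False)
    return np.vstack([np.c_[d/2*np.cos(a),d/2*np.sin(a),0*a+z] for z in(0,h)])
def fitbox(obs,M,x0):
    "obs: list of (picture,bbox); model points M at table level"
    def r(s):
        out=[]
        for p,b in obs:
            q=proj(p,M+[s[0],s[1],0]);lo,hi=q.min(0),q.max(0)
            out+=list((lo+hi)/2-[b[0]+b[2]/2,b[1]+b[3]/2])
        return out
    s=least_squares(r,x0);return s.x,np.abs(s.fun).max()
def box(x0,x1,y0,y1,z0,z1):
    return np.array([[x,y,z] for x in(x0,x1) for y in(y0,y1) for z in(z0,z1)])
RACK={3:(.202,[-.099,-.033,.033,.099]),2:(.160,[-.078,-.012,.078])}
def parts(k):
    L,ds=RACK[k];return [box(-.038,.038,-L/2,L/2,0,.004)]+[box(-.038,.038,d-.002,d+.002,0,.018) for d in ds]
BLOCK=[box(-.032,.032,-.016,.016,0,.014),np.array([[.018*np.cos(a),y,.026+.018*np.sin(a)] for a in np.linspace(0,np.pi,13) for y in(-.016,.016)]+[[x,y,0] for x in(-.018,.018) for y in(-.016,.016)])]
def render(p,bs,s,S=4):
    m=np.zeros((400*S,640*S),np.uint8);c,n=np.cos(s[2]),np.sin(s[2])
    Rz=np.array([[c,-n,0],[n,c,0],[0,0,1]])
    for b in bs:
        q=(proj(p,b@Rz.T+[s[0],s[1],0])+.5)*S
        cv2.fillConvexPoly(m,cv2.convexHull(q.astype(np.int32)),1)
    return m
def fitmask(obs,bs,s0,S=4):
    obs=[(p,cv2.resize(m.astype(np.float32),None,fx=S,fy=S)>.5) for p,m in obs]
    def f(u):
        t=0
        for p,m in obs:
            r=render(p,bs,u*np.array([.01,.01,.1]),S)>0;t+=1-(r&m).sum()/(r|m).sum()
        return t
    u0=np.array(s0)/[.01,.01,.1]
    o=minimize(f,u0,method="Nelder-Mead",options=dict(initial_simplex=u0+np.vstack([np.zeros(3),np.eye(3)*1.0]),xatol=.01,fatol=1e-4))
    return o.x*[.01,.01,.1],o.fun/len(obs)
def blue(p,bb,g=6):
    i=p["img"].astype(int);m=(i[:,:,2]>i[:,:,0]+30)&(i[:,:,2]>60)
    k=np.zeros_like(m);l,t,w,h=map(int,bb);k[t-g:t+h+g,l-g:l+w+g]=1
    return m&k
E
python3 - <<'E'
from h import *
from cell import cams
T=cams.camera("top");S=cams.camera("side")
B={"gear":((333.3,155.5,18.8,15.6),(368.8,212.1,20.3,25.4),.045,.04),"tall":((279.9,155.1,11.5,18),(361.3,173,9.8,28.8),.032,.056),
"wide":((381.9,156.6,22.8,18.8),(373.4,246.3,26.6,28.6),.046,.038),"nut":((433.6,164.8,21.8,19.9),(376.2,290.6,22.4,33.5),.04,.04),"roller":((334.2,232.2,13,13.6),(285.8,209.5,10.4,25),.032,.056),"block":((216.2,164.8,20.1,31.3),(332.6,149.8,26.4,23.5),.05,.04)}
for k,(b,c,d,h) in B.items():
    x0=ray(T,b[0]+b[2]/2,b[1]+b[3]/2,h/2)[:2];M=cyl(d,h)
    print(k,x0.round(4),[np.r_[fitbox(o,M,x0)].round(4) for o in([(T,b)],[(S,c)],[(T,b),(S,c)])])
for k,b,c,y in((3,(203.2,212.8,84,34.1),(280.4,152.5,38.4,48.9),0.),(2,(393.1,210.3,66.7,47.1),(271.2,268.3,62.2,77.5),-.25)):
    x0=ray(T,b[0]+b[2]/2,b[1]+b[3]/2,0)
    for o in([(T,blue(T,b))],[(S,blue(S,c))],[(T,blue(T,b)),(S,blue(S,c))]):print(k,[np.round(v,4) for v in fitmask(o,parts(k),[x0[0],x0[1],y])])
E
```

```text
gear [ 0.6495 -0.0051] [array([ 0.649 , -0.0046,  0.    ]), array([ 0.6526, -0.0115,  0.    ]), array([ 0.6514, -0.0071,  1.191 ])]
tall [0.6458 0.1363] [array([0.6451, 0.1357, 0.    ]), array([0.6458, 0.1295, 0.    ]), array([0.6458, 0.1342, 1.0339])]
wide [ 0.643 -0.131] [array([ 0.6425, -0.1304,  0.    ]), array([ 0.6477, -0.1275,  0.    ]), array([ 0.6456, -0.1295,  1.2028])]
nut [ 0.621  -0.2569] [array([ 0.6206, -0.2563,  0.    ]), array([ 0.6258, -0.2497,  0.    ]), array([ 0.6237, -0.253 ,  1.4953])]
roller [0.4625 0.0014] [array([0.463, 0.002, 0.   ]), array([0.4623, 0.0064, 0.    ]), array([0.4626, 0.0033, 0.8332])]
block [0.606 0.284] [array([0.6054, 0.2833, 0.    ]), array([0.6131, 0.2776, 0.    ]), array([0.6092, 0.2822, 1.6579])]
3 [array([0.4842, 0.2384, 0.0581]), np.float64(0.0294)]
3 [array([0.4817, 0.2654, 0.0484]), np.float64(0.4089)]
3 [array([0.4841, 0.2394, 0.0577]), np.float64(0.238)]
2 [array([ 0.4818, -0.2101, -0.3236]), np.float64(0.038)]
2 [array([ 0.4848, -0.1978, -0.3189]), np.float64(0.2326)]
2 [array([ 0.4819, -0.2094, -0.3222]), np.float64(0.1476)]
```

carry_out(plan=[[[0.413,0.36,0,0,0,74.5,0.085],[0.413,0.36,0,0,0,74.5,0.085],[0.413,0.36,0,0,0,74.5,0.085],[0.413,0.36,0,0,0,74.5,0.085],[0.413,0.36,0,0,0,74.5,0.085],[0.413,0.36,0,0,0,74.5,0.085],[0.413,0.36,0,0,0,74.5,0.085],[0.413,0.36,0,0,0,74.5,0.085],[0.413,0.36,0,0,0,74.5,0.085],[0.413,0.36,0,0,0,74.5,0.085]]], squeeze=50)

```text
time: 2.25
tcp_pos: [0.6254, -0.2499, 0.2312]
ee_rot: [-0.0, 0.684, 0.73, 0.002]
wrist_force: [0.2, 1.0, -0.4]
width: 0.0851
finger_force: 0.0
```

```bash
cat >> h.py <<'E'
def state():
    from cell import readout
    from scipy.spatial.transform import Rotation
    o=readout.get_obs();q=o["ee_rot"];y=Rotation.from_quat([q[1],q[2],q[3],q[0]]).as_matrix()
    print("t",round(o["time"],2),"tcp",o["tcp_pos"].round(4),"close deg",round(np.degrees(np.arctan2(y[1,1],y[0,1]))%180,2),"tilt",y[:,2].round(3),"w",round(o["width"],4),"q",o["qpos"].round(2))
    return o
E
python3 - <<'E'
from h import *
from cell import cams
state()
W=cams.camera("wrist");cv2.imwrite("pics/w1.png",W["img"][:,:,::-1])
print(-W["R"].T@W["t"]);b=cams.boxes_of(W,"nut_c");print(b)
for d in b:
    l,t,w,h=d["bbox"];print(fitbox([(W,d["bbox"])],cyl(.04,.04),[.62,-.25]))
E
```

```text
t 2.25 tcp [ 0.6254 -0.2499  0.2312] close deg 3.7 tilt [ 0.002  0.003 -1.   ] w 0.0851 q [ 0.57  0.61 -0.39  1.45  0.24  1.13  0.2 ]
[ 0.62040675 -0.18342056  0.3743254 ]
[]
```

View pics/w1.png

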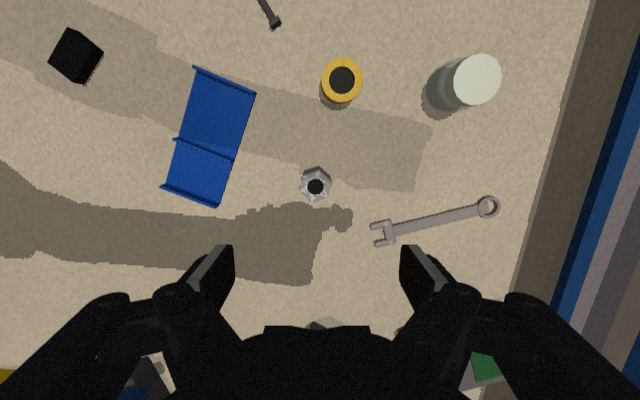

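The wrist view shows the nut at (315,185), the wide bush at (342,80) and rack2 at (208,137). I'll enlarge the nut to read its orientation.

```bash
python3 - <<'E'
from h import *
from cell import cams
W=cams.camera("wrist")
print("nut",ray(W,315.5,186,.04),"wide",ray(W,342.5,80,.038))
print(fitmask([(W,blue(W,(160,65,97,143)))],parts(2),[.482,-.21,-.32]))
c=W["img"][160:210,290:342,::-1];c=cv2.resize(c,None,fx=8,fy=8,interpolation=cv2.INTER_CUBIC)
# overlay hex top at candidate yaws
n=ray(W,315.5,186,.04)
for a,col in((0,(0,0,255)),(15,(0,255,0)),(30,(255,0,0)),(45,(0,255,255))):
    t=np.radians(a+30+60*np.arange(6));q=proj(W,np.c_[n[0]+.0208*np.cos(t),n[1]+.0208*np.sin(t),0*t+.04])
    cc=c.copy();cv2.polylines(cc,[((q-[290,160]+.5)*8).astype(np.int32)],True,col,1)
    globals()[f"c{a}"]=cv2.resize(cc,(390,290))
cv2.imwrite("pics/nut.png",np.vstack([np.hstack([c0,c15]),np.hstack([c30,c45])]))
E
```

```text
nut [ 0.62070586 -0.26282312  0.04      ] wide [ 0.64391521 -0.14058975  0.038     ]
(array([ 0.48164476, -0.2127261 , -0.32979535]), np.float64(0.019079534946215282))
```

View pics/nut.png

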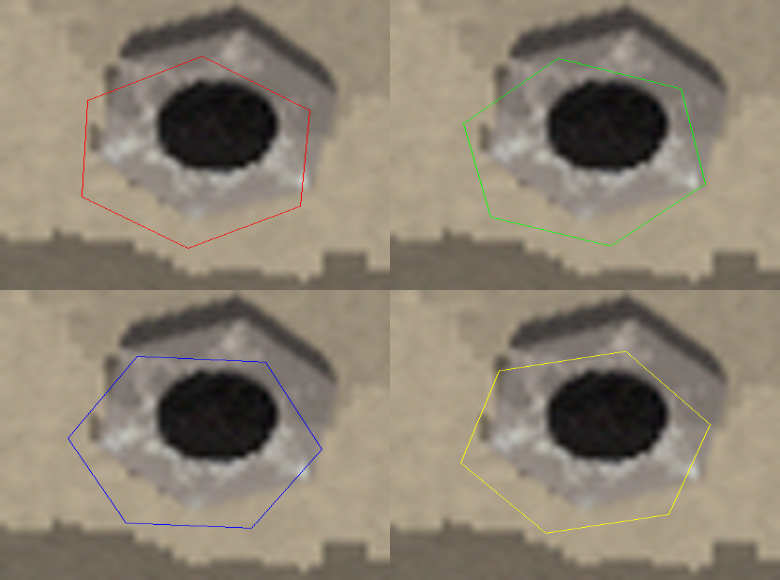

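The crop puts the nut's bore centre at (318.4,181.2). The flats are close to the 0° hexagon, at roughly -6°.

```bash
python3 - <<'E'
from h import *
from cell import cams
W=cams.camera("wrist");print(ray(W,318.4,181.2,.04));state()
i=W["img"].astype(int)
m=(i.max(2)<45).astype(np.uint8)   # dark bores
n,l,s,c=cv2.connectedComponentsWithStats(m)
for k in range(1,n):
    if 60<s[k,4]<900 and c[k][1]<240: print(s[k],c[k].round(1),ray(W,*c[k],.04).round(4))
E
```

```text
[ 0.62316715 -0.25803288  0.04      ]
t 2.45 tcp [ 0.6211 -0.2574  0.2312] close deg 3.15 tilt [-0.001 -0.001 -1.   ] w 0.0852 q [ 0.58  0.61 -0.38  1.45  0.24  1.13  0.21]
[336  60  22  26 243] [347.9  73. ] [ 0.6486 -0.1349  0.04  ]
[312 173  16  15 181] [319.  180.2] [ 0.6239 -0.2567  0.04  ]
```

carry_out(plan=[[[0.002,0.001,-0.06,0,0,-9,0.085],[0.002,0.001,-0.12,0,0,-9,0.085],[0.002,0.001,-0.17,0,0,-9,0.085],[0.002,0.001,-0.2,0,0,-9,0.085],[0.002,0.001,-0.217,0,0,-9,0.085],[0.002,0.001,-0.217,0,0,-9,0.085],[0.002,0.001,-0.217,0,0,-9,0.02],[0.002,0.001,-0.217,0,0,-9,0.02],[0.002,0.001,-0.217,0,0,-9,0.02],[0.002,0.001,-0.217,0,0,-9,0.02]]])

```text
time: 3.7
tcp_pos: [0.6251, -0.2547, 0.0157]
ee_rot: [0.001, 0.742, 0.671, 0.0]
wrist_force: [-1.2, 0.0, 6.1]
width: 0.0352
finger_force: 50.8
```

```bash
python3 -c "
from h import *
state()"
```

```text
t 3.7 tcp [ 0.6251 -0.2547  0.0157] close deg 174.27 tilt [ 0.002 -0.001 -1.   ] w 0.0352 q [ 0.51  0.86 -0.29  1.56  0.31  0.76 -0.01]
```

carry_out(plan=[[[0,0,0.06,0,0,0,0.02],[0,0,0.12,0,0,0,0.02],[-0.137,0.427,0.13,0,0,9,0.02],[-0.137,0.427,0.13,0,0,9,0.02],[-0.137,0.427,0.13,0,0,9,0.02],[-0.137,0.427,0.13,0,0,9,0.02],[-0.137,0.427,0.13,0,0,9,0.02],[-0.137,0.427,0.13,0,0,9,0.02],[-0.137,0.427,0.13,0,0,9,0.02],[-0.137,0.427,0.13,0,0,9,0.02]]])

```text
time: 4.95
tcp_pos: [0.4851, 0.1781, 0.1449]
ee_rot: [-0.001, 0.684, 0.73, 0.001]
wrist_force: [0.5, -1.0, -2.5]
width: 0.0351
finger_force: 51.1
```

carry_out(plan=[[[0,0,0,0,0,0,0.02],[0,0,0,0,0,0,0.02],[0,0,0,0,0,0,0.02]]])

```text
time: 5.32
tcp_pos: [0.4879, 0.1707, 0.1441]
ee_rot: [0.0, 0.688, 0.726, -0.0]
wrist_force: [0.2, -0.3, -2.0]
width: 0.0353
finger_force: 51.1
```

```bash
python3 - <<'E'
from h import *
from cell import cams
state()
W=cams.camera("wrist");cv2.imwrite("pics/w2.png",W["img"][:,:,::-1])
for q in("rack3","block_c","tall_bush_c","gear_c"):print(q,[(np.round(d["bbox"]),round(d["score"],2)) for d in cams.boxes_of(W,q)][:3])
E
```

```text
t 5.33 tcp [0.4879 0.1707 0.1441] close deg 3.11 tilt [-0.    -0.001 -1.   ] w 0.0353 q [-0.06  0.47 -0.46  1.94  0.29  0.79 -0.62]
rack3 [(array([274.,   0.,  90., 229.]), 0.56)]
block_c [(array([418.,  56.,  84.,  59.]), 0.85), (array([513., 120.,  88.,  66.]), 0.56)]
tall_bush_c [(array([446., 215.,  63.,  51.]), 0.89)]
gear_c [(array([438., 321.,  26.,  55.]), 0.53)]
```

View pics/w2.png

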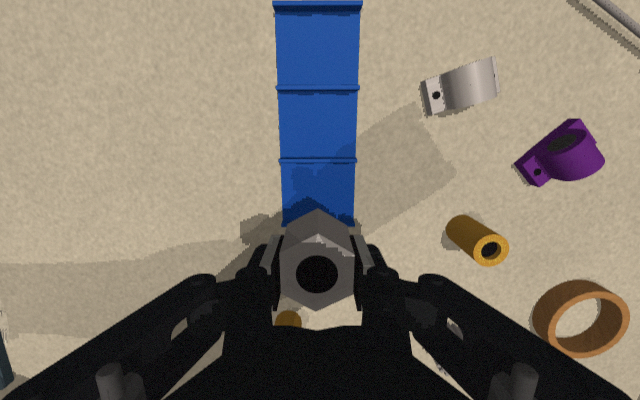

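The wrist view over rack3 shows divider tops at rows 88 and 160, spanning columns 276–360. The silver block is at (460,85) and the tall bush's bore is at (489,249).

```bash
python3 - <<'E'
from h import *
from cell import cams
W=cams.camera("wrist")
s=[.4842,.2384,.0581]
c,n=np.cos(s[2]),np.sin(s[2])
for d in(-.033,.033):
    print("pred divider",proj(W,[[s[0]+c*x-n*d,s[1]+n*x+c*d,.018] for x in(-.038,.038)]).round(1))
m=blue(W,(274,0,90,200),0)
m[200:]=0
def clip(p,bs,s,S=4):
    r=R0(p,bs,s,S);r[200*S:]=0;return r
import h;R0=h.render;h.render=clip
print(h.fitmask([(W,m)],parts(3),s))
print("tall",ray(W,489.5,249.5,.056))
i=W["img"].astype(int);m=((i.min(2)>95)&(np.ptp(i,2)<16)).astype(np.uint8)
k=np.zeros_like(m);k[40:125,405:510]=1;m=m*k
m=cv2.morphologyEx(m,cv2.MORPH_CLOSE,np.ones((15,15)));m=cv2.morphologyEx(m,cv2.MORPH_OPEN,np.ones((3,3)))
h.render=R0
for a in(.9,1.3,1.6,1.9,2.3):print("block",h.fitmask([(W,m)],BLOCK,[.607,.284,a],2))
cv2.imwrite("pics/m.png",np.hstack([cv2.resize(W["img"][30:130,400:520,::-1],None,fx=3,fy=3),cv2.cvtColor(cv2.resize(m[30:130,400:520]*255,None,fx=3,fy=3),cv2.COLOR_GRAY2BGR)]))
E
```

```text
pred divider [[278.1 159.7]
 [356.9 159.6]]
pred divider [[275.3  86.1]
 [359.7  86. ]]
(array([0.48466788, 0.23543391, 0.05742406]), np.float64(0.010836527549619501))
tall [0.64597973 0.13799331 0.056     ]
block (array([0.59056497, 0.26496463, 0.45600984]), np.float64(0.6221939855993224))
block (array([0.58951806, 0.26859935, 0.2581011 ]), np.float64(0.6181321028796035))
block (array([0.60186099, 0.26303241, 1.72765638]), np.float64(0.6922442244224423))
block (array([0.59198175, 0.26709693, 2.07236384]), np.float64(0.6890715330500801))
block (array([0.59911502, 0.26652915, 2.52454992]), np.float64(0.6810104902590453))
```

View pics/m.png

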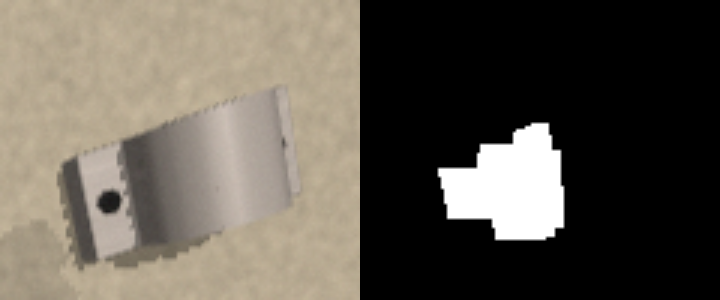

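carry_out(plan=[[[0,0,-0.06,0,0,0,0.02],[0,0,-0.1,0,0,0,0.02],[0,0,-0.118,0,0,0,0.02],[0,0,-0.123,0,0,0,0.02],[0,0,-0.124,0,0,0,0.02],[0,0,-0.124,0,0,0,0.02],[0,0,-0.124,0,0,0,0.085],[0,0,-0.124,0,0,0,0.085],[0,0,-0.124,0,0,0,0.085],[0,0,-0.12,0,0,0,0.085]]])

```text
time: 6.88
tcp_pos: [0.4871, 0.1726, 0.0243]
ee_rot: [-0.0, 0.687, 0.727, -0.0]
wrist_force: [-0.2, 0.9, 0.6]
width: 0.085
finger_force: 0.0
```

carry_out(plan=[[[0,0,0.06,0,0,0,0.085],[0,0,0.12,0,0,0,0.085],[0.163,-0.178,0.16,0,0,0,0.085],[0.163,-0.178,0.16,0,0,0,0.085],[0.163,-0.178,0.16,0,0,0,0.085],[0.163,-0.178,0.16,0,0,0,0.085],[0.163,-0.178,0.16,0,0,0,0.085],[0.163,-0.178,0.16,0,0,0,0.085],[0.163,-0.178,0.16,0,0,0,0.085],[0.163,-0.178,0.16,0,0,0,0.085]]])

```text
time: 8.12
tcp_pos: [0.6496, -0.0041, 0.1843]
ee_rot: [-0.0, 0.686, 0.728, -0.0]
wrist_force: [0.1, -0.2, 0.2]
width: 0.0857
finger_force: 0.0
```

carry_out(plan=[[[0,0,0,0,0,0,0.085],[0,0,0,0,0,0,0.085]]])

```text
time: 8.38
tcp_pos: [0.6502, -0.0052, 0.1843]
ee_rot: [0.0, 0.686, 0.727, -0.0]
wrist_force: [-0.2, 0.3, -0.7]
width: 0.0851
finger_force: 0.0
```

```bash
cat >> h.py <<'E'
def bores(W,z,thr=45):
    i=W["img"].astype(int);n,l,s,c=cv2.connectedComponentsWithStats((i.max(2)<thr).astype(np.uint8))
    for k in range(1,n):
        if 15<s[k,4]<1500 and c[k][1]<300: print("bore",s[k],c[k].round(1),ray(W,*c[k],z).round(4))
E
python3 - <<'E'
from h import *
from cell import cams
state()
W=cams.camera("wrist");cv2.imwrite("pics/w3.png",W["img"][:,:,::-1])
for q,d,h,x in(("gear_c",.045,.04,[.65,-.006]),("tall_bush_c",.032,.056,[.645,.136])):
    for b in cams.boxes_of(W,q)[:2]:print(q,np.round(b["bbox"]),b["score"],fitbox([(W,b["bbox"])],cyl(d,h),x))
bores(W,.04)
E
```

```text
t 8.38 tcp [ 0.6502 -0.0052  0.1843] close deg 3.3 tilt [-0. -0. -1.] w 0.0851 q [ 0.22  0.62 -0.42  1.56  0.28  1.02 -0.22]
gear_c [298. 163.  42.  50.] 0.64 (array([ 0.65286948, -0.00707711]), np.float64(5.684341886080802e-14))
tall_bush_c [306.  17.  38.  53.] 0.78 (array([0.64900113, 0.13367936]), np.float64(5.684341886080802e-14))
bore [314  26  19  21 257] [323.5  35.7] [0.6478 0.1395 0.04  ]
bore [316 188  10  10  81] [320.4 192.4] [ 0.6541 -0.0087  0.04  ]
bore [238 219  13  18  88] [243.6 229. ] [ 0.5722 -0.0549  0.04  ]
bore [  32  239   53   46 1412] [ 58.  261.2] [ 0.3604 -0.1066  0.04  ]
bore [296 284  23  19 346] [307. 293.] [ 0.6458 -0.1315  0.04  ]
```

View pics/w3.png

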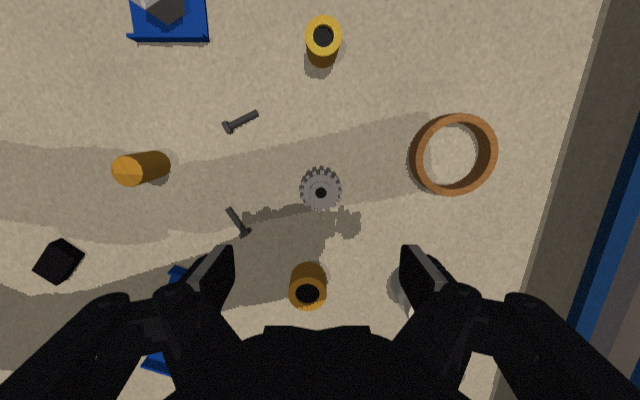

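The gear's bore is at (320,192), which puts it at about (0.6535,-0.008). The wide bush's bore is at (307,293), the tall bush's at (323,36), and the roller at (135,168) is undisturbed.

carry_out(plan=[[[0.003,-0.003,-0.06,0,0,0,0.085],[0.003,-0.003,-0.11,0,0,0,0.085],[0.003,-0.003,-0.15,0,0,0,0.085],[0.003,-0.003,-0.169,0,0,0,0.085],[0.003,-0.003,-0.169,0,0,0,0.085],[0.003,-0.003,-0.169,0,0,0,0.02],[0.003,-0.003,-0.169,0,0,0,0.02],[0.003,-0.003,-0.169,0,0,0,0.02],[0.003,-0.003,-0.169,0,0,0,0.02],[0.003,-0.003,-0.169,0,0,0,0.02]]])

```text
time: 9.78
tcp_pos: [0.6547, -0.0084, 0.0172]
ee_rot: [0.001, 0.687, 0.727, 0.001]
wrist_force: [-0.4, -1.3, 5.9]
width: 0.0432
finger_force: 50.4
```

carry_out(plan=[[[0,0,0.06,0,0,0,0.02],[0,0,0.12,0,0,0,0.02],[-0.169,0.245,0.12,0,0,0,0.02],[-0.169,0.245,0.12,0,0,0,0.02],[-0.169,0.245,0.12,0,0,0,0.02],[-0.169,0.245,0.12,0,0,0,0.02],[-0.169,0.245,0.12,0,0,0,0.02],[-0.169,0.245,0.12,0,0,0,0.02],[-0.169,0.245,0.12,0,0,0,0.02],[-0.169,0.245,0.12,0,0,0,0.02]]])

```text
time: 11.02
tcp_pos: [0.4853, 0.2351, 0.1353]
ee_rot: [0.0, 0.688, 0.726, -0.0]
wrist_force: [0.3, -0.4, -2.3]
width: 0.0434
finger_force: 52.5
```

carry_out(plan=[[[0,0,0,0,0,0,0.02],[0,0,0,0,0,0,0.02]]])

```text
time: 11.28
tcp_pos: [0.4846, 0.236, 0.1352]
ee_rot: [0.0, 0.687, 0.727, -0.0]
wrist_force: [0.7, -0.4, -2.5]
width: 0.0429
finger_force: 52.5
```

carry_out(plan=[[[0,0,-0.06,0,0,0,0.02],[0,0,-0.095,0,0,0,0.02],[0,0,-0.11,0,0,0,0.02],[0,0,-0.115,0,0,0,0.02],[0,0,-0.115,0,0,0,0.02],[0,0,-0.115,0,0,0,0.02],[0,0,-0.115,0,0,0,0.085],[0,0,-0.115,0,0,0,0.085],[0,0,-0.115,0,0,0,0.085],[0,0,-0.1,0,0,0,0.085]]])

```text
time: 12.52
tcp_pos: [0.4835, 0.2362, 0.0351]
ee_rot: [-0.0, 0.686, 0.727, -0.001]
wrist_force: [-0.0, 0.3, 0.3]
width: 0.0849
finger_force: 0.0
```

carry_out(plan=[[[0,0,0.06,0,0,0,0.085],[0,0,0.12,0,0,0,0.085],[0.161,-0.1,0.15,0,0,0,0.085],[0.161,-0.1,0.15,0,0,0,0.085],[0.161,-0.1,0.15,0,0,0,0.085],[0.161,-0.1,0.15,0,0,0,0.085],[0.161,-0.1,0.15,0,0,0,0.085],[0.161,-0.1,0.15,0,0,0,0.085],[0.161,-0.1,0.15,0,0,0,0.085]]])

```text
time: 13.65
tcp_pos: [0.6442, 0.1379, 0.1854]
ee_rot: [-0.0, 0.686, 0.728, -0.0]
wrist_force: [-0.2, -0.2, 0.2]
width: 0.0851
finger_force: 0.0
```

```bash
python3 - <<'E'
from h import *
from cell import cams
state()
W=cams.camera("wrist")
for q,d,h,x in(("tall_bush_c",.032,.056,[.645,.136]),):
    for b in cams.boxes_of(W,q)[:2]:print(q,np.round(b["bbox"]),b["score"],fitbox([(W,b["bbox"])],cyl(d,h),x))
bores(W,.056)
E
```

```text
t 13.65 tcp [0.6442 0.1379 0.1854] close deg 3.41 tilt [-0.001  0.    -1.   ] w 0.0851 q [ 0.01  0.64 -0.43  1.53  0.3   1.04 -0.44]
tall_bush_c [306. 174.  29.  37.] 0.94 (array([0.64761589, 0.13248209]), np.float64(2.842170943040401e-14))
bore [318  36   5   6  16] [319.9  39.1] [0.6384 0.2757 0.056 ]
bore [271  53   6   6  25] [273.6  55.6] [0.5983 0.2603 0.056 ]
bore [291  57  21   9  82] [301.   61.4] [0.6227 0.2571 0.056 ]
bore [149  72  12  13 122] [154.4  77.7] [0.4911 0.2357 0.056 ]
bore [377  92  18  16  49] [385.4  98.9] [0.7018 0.2302 0.056 ]
bore [408  92   6   6  28] [410.8  94.5] [0.7246 0.2354 0.056 ]
bore [372 126   6   6  29] [374.6 128.4] [0.6949 0.2035 0.056 ]
bore [154 140  20  19 289] [163.8 149. ] [0.494  0.1722 0.056 ]
bore [312 188  17  14 189] [320.  194.5] [0.6474 0.136  0.056 ]
bore [232 231  31  21 149] [247.7 239.8] [0.5742 0.0821 0.056 ]
```

carry_out(plan=[[[0.003,-0.003,-0.06,0,0,0,0.085],[0.003,-0.003,-0.11,0,0,0,0.085],[0.003,-0.003,-0.145,0,0,0,0.085],[0.003,-0.003,-0.164,0,0,0,0.085],[0.003,-0.003,-0.164,0,0,0,0.085],[0.003,-0.003,-0.164,0,0,0,0.01],[0.003,-0.003,-0.164,0,0,0,0.01],[0.003,-0.003,-0.164,0,0,0,0.01],[0.003,-0.003,-0.164,0,0,0,0.01],[0.003,-0.003,-0.164,0,0,0,0.01]]])

```text
time: 15.0
tcp_pos: [0.6488, 0.1337, 0.0225]
ee_rot: [0.0, 0.687, 0.727, 0.0]
wrist_force: [-2.0, -1.0, 7.1]
width: 0.0309
finger_force: 49.2
```

carry_out(plan=[[[0,0,0.06,0,0,0,0.01],[0,0,0.12,0,0,0,0.01],[-0.167,0.169,0.12,0,0,0,0.01],[-0.167,0.169,0.12,0,0,0,0.01],[-0.167,0.169,0.12,0,0,0,0.01],[-0.167,0.169,0.12,0,0,0,0.01],[-0.167,0.169,0.12,0,0,0,0.01],[-0.167,0.169,0.12,0,0,0,0.01],[-0.167,0.169,0.12,0,0,0,0.01],[-0.167,0.169,0.12,0,0,0,0.01]]])

```text
time: 16.25
tcp_pos: [0.482, 0.3016, 0.1411]
ee_rot: [0.0, 0.687, 0.726, -0.0]
wrist_force: [0.2, 0.0, -1.8]
width: 0.0311
finger_force: 50.6
```

carry_out(plan=[[[0,0,-0.06,0,0,0,0.01],[0,0,-0.095,0,0,0,0.01],[0,0,-0.11,0,0,0,0.01],[0,0,-0.115,0,0,0,0.01],[0,0,-0.115,0,0,0,0.01],[0,0,-0.115,0,0,0,0.01]]])

```text
time: 17.0
tcp_pos: [0.4823, 0.3032, 0.0275]
ee_rot: [0.0, 0.687, 0.727, 0.001]
wrist_force: [-0.4, 0.8, -2.3]
width: 0.0309
finger_force: 50.8
```

carry_out(plan=[[[0,0,-0.001,0,0,0,0.01],[0,0,-0.001,0,0,0,0.085],[0,0,-0.001,0,0,0,0.085],[0,0,-0.001,0,0,0,0.085],[0,0,0.03,0,0,0,0.085],[0,0,0.09,0,0,0,0.085],[0.122,-0.02,0.15,0,0,0,0.085],[0.122,-0.02,0.15,0,0,0,0.085],[0.122,-0.02,0.15,0,0,0,0.085],[0.122,-0.02,0.15,0,0,0,0.085]]])

```text
time: 18.25
tcp_pos: [0.6032, 0.2825, 0.1759]
ee_rot: [-0.0, 0.687, 0.727, -0.0]
wrist_force: [-0.7, 1.3, -0.6]
width: 0.0851
finger_force: 0.0
```

```bash
python3 - <<'E'
from h import *
from cell import cams
state()
W=cams.camera("wrist");cv2.imwrite("pics/w4.png",W["img"][:,:,::-1])
for b in cams.boxes_of(W,"block_c")[:3]:print(np.round(b["bbox"]),b["score"])
bores(W,.014,60)
E
```

```text
t 18.25 tcp [0.6032 0.2825 0.1759] close deg 3.23 tilt [-0.  0. -1.] w 0.0851 q [-0.21  0.66 -0.45  1.52  0.32  1.03 -0.68]
[255.  34.  69.  51.] 0.82
[298. 168.  61.  43.] 0.81
[74.  0. 82. 57.] 0.67
bore [520   0  10  13  33] [523.8   4.5] [0.7894 0.469  0.014 ]
bore [565   4  75  33 619] [604.3  26.5] [0.8719 0.4552 0.014 ]
bore [134  21   8   7  42] [137.4  24.1] [0.421  0.4317 0.014 ]
bore [ 99  41  27  11 221] [111.9  45.8] [0.3937 0.4113 0.014 ]
bore [257  45  56  40 237] [288.   75.6] [0.5676 0.3941 0.014 ]
bore [259  56   7   7  37] [262.1  58.7] [0.5414 0.4082 0.014 ]
bore [309  63   7   7  35] [311.9  66.3] [0.5912 0.404  0.014 ]
bore [181 157  17  17 220] [188.8 164.9] [0.4615 0.2975 0.014 ]
bore [314 176  19   7  60] [322.9 178.9] [0.6095 0.2903 0.014 ]
bore [346 181   6   6  25] [348.5 183.8] [0.6383 0.2864 0.014 ]
bore [304 195   5   5  21] [306. 197.] [0.5917 0.2684 0.014 ]
bore [197 223  11  10  89] [202.  227.7] [0.4721 0.2246 0.014 ]
bore [427 225   6   6  24] [429.9 227.4] [0.7378 0.24   0.014 ]
```

View pics/w4.png

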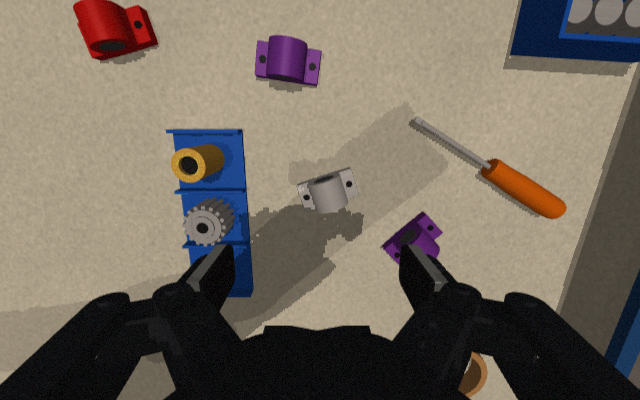

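The silver block's bolt holes are at (348.5,183.8) and (306,197). That gives a centre of about (0.615,0.277) with its axis at 21°. The gear and tall bush stand in their bays.

carry_out(plan=[[[0.012,-0.005,-0.02,0,0,-10,0.085],[0.012,-0.005,-0.05,0,0,-20,0.085],[0.012,-0.005,-0.07,0,0,-30,0.085],[0.012,-0.005,-0.08,0,0,-40,0.085],[0.012,-0.005,-0.08,0,0,-50,0.085],[0.012,-0.005,-0.08,0,0,-60,0.085],[0.012,-0.005,-0.08,0,0,-70,0.085],[0.012,-0.005,-0.08,0,0,-72,0.085],[0.012,-0.005,-0.08,0,0,-72,0.085],[0.012,-0.005,-0.08,0,0,-72,0.085]]])

```text
time: 19.6
tcp_pos: [0.6148, 0.2777, 0.0961]
ee_rot: [-0.0, 0.983, 0.186, -0.0]
wrist_force: [-0.6, -0.0, 0.1]
width: 0.0847
finger_force: 0.0
```

```bash
python3 - <<'E'
from h import *
from cell import cams
state()
W=cams.camera("wrist");cv2.imwrite("pics/w5.png",W["img"][:,:,::-1])
bores(W,.014,60)
E
```

```text
t 19.6 tcp [0.6148 0.2777 0.0961] close deg 111.41 tilt [-0.001 -0.    -1.   ] w 0.0847 q [-0.41  0.73 -0.12  1.55  0.11  0.86 -1.77]
bore [418  73  10   9  70] [422.5  77. ] [0.7376 0.2401 0.014 ]
bore [396  80  36  75 941] [416.5 117.1] [0.7103 0.2312 0.014 ]
bore [440 135   9   9  61] [444.2 139. ] [0.7035 0.2033 0.014 ]
bore [ 132  161   58   80 1280] [164.2 202. ] [0.5718 0.3973 0.014 ]
bore [157 174   9   9  54] [161.4 177.9] [0.5912 0.4042 0.014 ]
bore [312 174   8   7  45] [315.4 176.8] [0.6381 0.287  0.014 ]
bore [312 233   8   5  34] [315.5 234.7] [0.5907 0.2683 0.014 ]
```

View pics/w5.png

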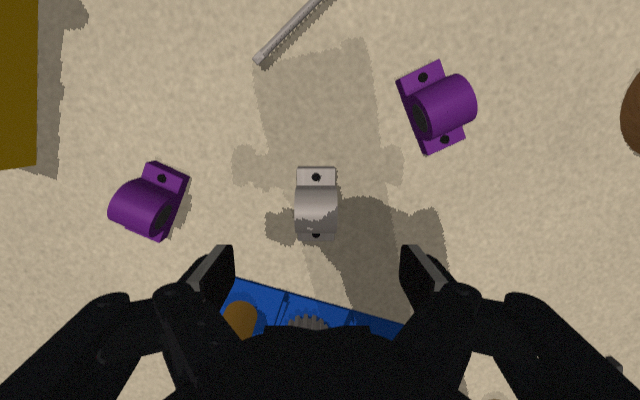

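The block, seen end-on at (316,203), lines up with the fingers: centre (0.6144,0.2777), axis 21.5°. Now I'll descend and grip.

carry_out(plan=[[[0,0,-0.05,0,0,0,0.085],[0,0,-0.075,0,0,0,0.085],[0,0,-0.085,0,0,0,0.085],[0,0,-0.085,0,0,0,0.085],[0,0,-0.085,0,0,0,0.01],[0,0,-0.085,0,0,0,0.01],[0,0,-0.085,0,0,0,0.01],[0,0,-0.085,0,0,0,0.01],[0,0,-0.085,0,0,0,0.01]]])

```text
time: 20.78
tcp_pos: [0.6159, 0.2781, 0.0123]
ee_rot: [-0.0, 0.983, 0.185, 0.001]
wrist_force: [-0.9, -0.1, 6.1]
width: 0.0311
finger_force: 51.5
```

carry_out(plan=[[[0,0,0.06,0,0,0,0.01],[0,0,0.13,0,0,0,0.01],[-0.02,-0.06,0.13,0,0,10,0.01],[-0.035,-0.12,0.13,0,0,20,0.01],[-0.05,-0.18,0.13,0,0,30,0.01],[-0.07,-0.24,0.13,0,0,40,0.01],[-0.085,-0.3,0.13,0,0,50,0.01],[-0.1,-0.36,0.13,0,0,50,0.01],[-0.115,-0.42,0.13,0,0,50,0.01],[-0.122,-0.457,0.13,0,0,50,0.01]]])

```text
time: 22.02
tcp_pos: [0.491, -0.1831, 0.1408]
ee_rot: [-0.0, 0.814, 0.581, -0.001]
wrist_force: [0.8, 1.1, -3.5]
width: 0.0313
finger_force: 51.1
```

carry_out(plan=[[[0,0,0,0,0,0,0.01],[0,0,0,0,0,0,0.01],[0,0,0,0,0,0,0.01]]])

```text
time: 22.4
tcp_pos: [0.4935, -0.1777, 0.1411]
ee_rot: [-0.0, 0.812, 0.584, 0.0]
wrist_force: [-0.5, -0.5, -2.9]
width: 0.0312
finger_force: 51.1
```

```bash
python3 - <<'E'
from h import *
from cell import cams
state()
W=cams.camera("wrist");cv2.imwrite("pics/w6.png",W["img"][:,:,::-1])
s=[.482,-.2105,-.325];c,n=np.cos(s[2]),np.sin(s[2])
for d in(-.078,-.012,.078):
    print("pred divider",d,proj(W,[[s[0]+c*x-n*d,s[1]+n*x+c*d,.018] for x in(-.038,.038)]).round(1))
E
```

```text
t 22.4 tcp [ 0.4935 -0.1777  0.1411] close deg 161.43 tilt [-0.     0.001 -1.   ] w 0.0312 q [ 0.51  0.47 -0.31  1.93  0.2   0.77 -0.24]
pred divider -0.078 [[281.3 293.9]
 [350.8 294. ]]
pred divider -0.012 [[279.2 237.9]
 [352.9 238. ]]
pred divider 0.078 [[275.8 149.4]
 [356.4 149.5]]
```

View pics/w6.png

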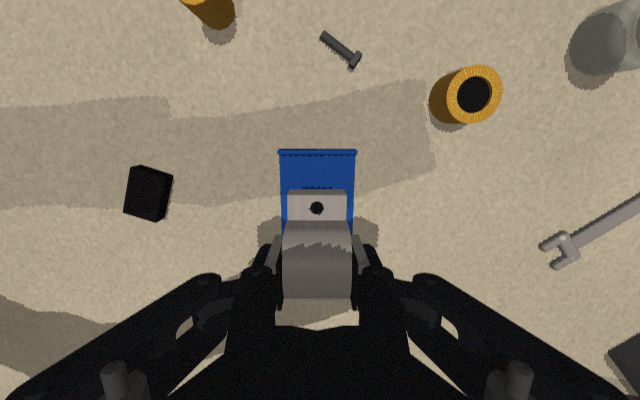

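The end divider shows at row 150, columns 278–356, which matches the prediction. Lowering and releasing.

carry_out(plan=[[[0,0,-0.06,0,0,0,0.01],[0,0,-0.105,0,0,0,0.01],[0,0,-0.12,0,0,0,0.01],[0,0,-0.125,0,0,0,0.01],[0,0,-0.125,0,0,0,0.01],[0,0,-0.125,0,0,0,0.01],[0,0,-0.125,0,0,0,0.085],[0,0,-0.125,0,0,0,0.085],[0,0,-0.125,0,0,0,0.085],[0,0,-0.1,0,0,0,0.085]]])

```text
time: 23.7
tcp_pos: [0.4919, -0.1789, 0.0404]
ee_rot: [-0.001, 0.813, 0.583, -0.001]
wrist_force: [0.5, -0.0, -0.4]
width: 0.0853
finger_force: 0.0
```

carry_out(plan=[[[0,0,0.06,0,0,0,0.085],[0,0,0.12,0,0,0,0.085],[0.154,0.045,0.14,0,0,0,0.085],[0.154,0.045,0.14,0,0,0,0.085],[0.154,0.045,0.14,0,0,0,0.085],[0.154,0.045,0.14,0,0,0,0.085],[0.154,0.045,0.14,0,0,0,0.085],[0.154,0.045,0.14,0,0,0,0.085]]])

```text
time: 24.7
tcp_pos: [0.6459, -0.1355, 0.181]
ee_rot: [-0.0, 0.813, 0.582, -0.001]
wrist_force: [-0.1, -0.3, 0.3]
width: 0.0851
finger_force: 0.0
```

```bash
python3 - <<'E'
from h import *
from cell import cams
state()
W=cams.camera("wrist");cv2.imwrite("pics/w7.png",W["img"][:,:,::-1])
for b in cams.boxes_of(W,"wide_bush_c")[:2]:print(np.round(b["bbox"]),b["score"],fitbox([(W,b["bbox"])],cyl(.046,.038),[.645,-.13]))
bores(W,.038)
E
```

```text
t 24.7 tcp [ 0.6459 -0.1355  0.181 ] close deg 161.21 tilt [-0.001 -0.001 -1.   ] w 0.0851 q [ 0.35  0.63 -0.31  1.54  0.22  1.01 -0.35]
[295. 158.  44.  54.] 0.58 (array([ 0.6466097 , -0.13490147]), np.float64(5.684341886080802e-14))
bore [168  16  23  35 117] [177.1  35. ] [0.5717 0.0424 0.038 ]
bore [229 149   8  11  34] [233.1 154.1] [ 0.5771 -0.0734  0.038 ]
bore [303 175  27  25 518] [316.  187.3] [ 0.6459 -0.1335  0.038 ]
bore [205 239   6   4  17] [207.6 240.4] [ 0.5124 -0.1518  0.038 ]
```

carry_out(plan=[[[0,0.001,-0.06,0,0,0,0.085],[0,0.001,-0.11,0,0,0,0.085],[0,0.001,-0.15,0,0,0,0.085],[0,0.001,-0.168,0,0,0,0.085],[0,0.001,-0.168,0,0,0,0.085],[0,0.001,-0.168,0,0,0,0.02],[0,0.001,-0.168,0,0,0,0.02],[0,0.001,-0.168,0,0,0,0.02],[0,0.001,-0.168,0,0,0,0.02],[0,0.001,-0.168,0,0,0,0.02]]])

```text
time: 26.05
tcp_pos: [0.6483, -0.1335, 0.0152]
ee_rot: [0.001, 0.813, 0.583, 0.001]
wrist_force: [-2.5, 1.0, 6.5]
width: 0.0447
finger_force: 50.8
```

carry_out(plan=[[[0,0,0.06,0,0,0,0.02],[0,0,0.12,0,0,0,0.02],[-0.179,-0.119,0.12,0,0,0,0.02],[-0.179,-0.119,0.12,0,0,0,0.02],[-0.179,-0.119,0.12,0,0,0,0.02],[-0.179,-0.119,0.12,0,0,0,0.02],[-0.179,-0.119,0.12,0,0,0,0.02],[-0.179,-0.119,0.12,0,0,0,0.02],[-0.179,-0.119,0.12,0,0,0,0.02],[-0.179,-0.119,0.12,0,0,0,0.02]]])

```text
time: 27.3
tcp_pos: [0.4691, -0.2516, 0.1333]
ee_rot: [-0.0, 0.812, 0.583, 0.0]
wrist_force: [-0.3, 0.1, -2.5]
width: 0.0443
finger_force: 52.7
```

carry_out(plan=[[[0,0,-0.05,0,0,0,0.02],[0,0,-0.06,0,0,0,0.02],[0,0,-0.06,0,0,0,0.02]]])

```text
time: 27.68
tcp_pos: [0.4682, -0.2519, 0.0732]
ee_rot: [-0.001, 0.813, 0.583, -0.0]
wrist_force: [0.6, -0.4, -2.0]
width: 0.0442
finger_force: 52.5
```

carry_out(plan=[[[0,-0.001,-0.04,0,0,0,0.02],[0,-0.001,-0.051,0,0,0,0.02],[0,-0.001,-0.055,0,0,0,0.02],[0,-0.001,-0.055,0,0,0,0.02],[0,-0.001,-0.055,0,0,0,0.02],[0,-0.001,-0.055,0,0,0,0.085],[0,-0.001,-0.055,0,0,0,0.085],[0,-0.001,-0.055,0,0,0,0.085],[0,-0.001,-0.02,0,0,0,0.085],[0,-0.001,0.04,0,0,0,0.085]]])

```text
time: 28.92
tcp_pos: [0.4668, -0.2526, 0.1128]
ee_rot: [-0.002, 0.813, 0.583, -0.001]
wrist_force: [0.7, -1.6, -0.3]
width: 0.0848
finger_force: 0.0
```

carry_out(plan=[[[0,0,0.06,0,0,0,0.085],[-0.05,-0.06,0.12,0,0,0,0.085],[-0.1,-0.12,0.12,0,0,0,0.085],[-0.14,-0.18,0.12,0,0,0,0.085],[-0.2,-0.24,0.12,0,0,0,0.085],[-0.2,-0.3,0.12,0,0,0,0.085],[-0.2,-0.3,0.12,0,0,0,0.085],[-0.2,-0.3,0.12,0,0,0,0.085]]])

```text
time: 29.92
tcp_pos: [0.2637, -0.5578, 0.2329]
ee_rot: [0.0, 0.815, 0.579, -0.001]
wrist_force: [0.0, -0.3, -0.6]
width: 0.0851
finger_force: 0.0
```

```bash
python3 - <<'E'
from h import *
from cell import cams
state()
T=cams.camera("top");S=cams.camera("side");z=.004
a=cv2.resize(T["img"][190:270,190:470,::-1],None,fx=2.8,fy=2.8,interpolation=cv2.INTER_CUBIC)
b=cv2.resize(S["img"][140:350,240:420,::-1],None,fx=1.7,fy=1.7,interpolation=cv2.INTER_CUBIC)
a=cv2.copyMakeBorder(a,0,0,0,max(0,b.shape[1]-a.shape[1]),0);b=cv2.copyMakeBorder(b,0,0,0,max(0,a.shape[1]-b.shape[1]),0)
cv2.imwrite("pics/end.png",np.vstack([a,b]))
R={3:(.4845,.237,.0578),2:(.482,-.2105,-.325)}
for q,d,h,k in(("gear_c",.045,.04,3),("tall_bush_c",.032,.056,3),("nut_c",.04,.04,3),("wide_bush_c",.046,.038,2),("block_c",.05,.044,2),("roller_c",.032,.056,0)):
  for P in(T,S):
    for x in cams.boxes_of(P,q)[:2]:
        f,_=fitbox([(P,x["bbox"])],cyl(d,h)+[0,0,z if k else 0],[.48,0])
        if k:
            r=R[k];c,n=np.cos(r[2]),np.sin(r[2]);e=f-r[:2];f=np.array([c*e[0]+n*e[1],-n*e[0]+c*e[1]])
        print(q,round(x["score"],2),f.round(3))
E
```

```text
t 29.93 tcp [ 0.2637 -0.5578  0.2329] close deg 160.83 tilt [-0.002 -0.002 -1.   ] w 0.0851 q [ 1.21  0.49 -0.22  1.62  0.12  1.05  0.62]
gear_c 0.82 [-0.001 -0.001]
gear_c 0.16 [0.    0.072]
gear_c 0.72 [0.001 0.017]
tall_bush_c 0.74 [-0.003  0.061]
tall_bush_c 0.46 [0.004 0.083]
nut_c 0.8 [-0.001 -0.064]
nut_c 0.7 [ 0.    -0.057]
wide_bush_c 0.57 [-0.004 -0.047]
wide_bush_c 0.84 [ 0.002 -0.048]
wide_bush_c 0.38 [-0.171  0.51 ]
block_c 0.88 [0.081 0.475]
block_c 0.71 [-0.28   0.572]
block_c 0.94 [0.008 0.019]
block_c 0.82 [-0.277  0.562]
roller_c 0.72 [0.463 0.01 ]
roller_c 0.63 [0.487 0.232]
roller_c 0.58 [0.467 0.015]
```

View pics/end.png

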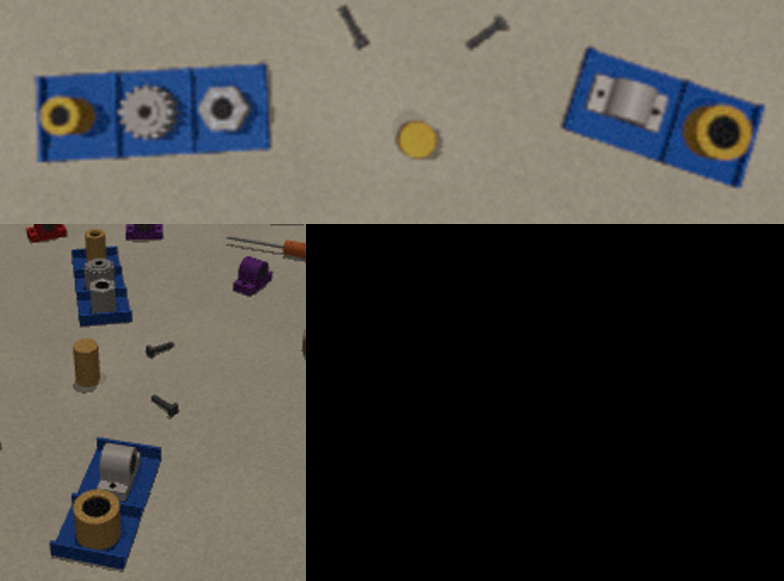

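Every part stands in its bay. The roller is still at pixel (339,240), where it started.

```bash
python3 -c "
from cell import job
print(job.sign_off())"
```

```text
the job is handed in; nothing more can be done
None
```

I placed all five parts upright in their bays, let go of them, never touched the roller, and handed the job in at about 30 s; the final pictures look right, but the sign-off returned no verdict.

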